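Start a portioning run on the dispensary keypad

ROBOT

A 7-joint arm with a two-finger parallel gripper is mounted at the origin on the work surface; the furniture and walls round the work are solid. World frame = base frame: x ahead of the robot, y to its left, z up, the work surface at z = 0. Lengths are in m, angles in degrees, forces in N, time in s.
With the tool pointing down it reaches from about 0.425 to 0.875 m from the base axis. Payload 4.7 kg.
Tool frame: the origin (TCP) lies at the very end of the fingers, on their centre line; the grasp point (between the pads) lies 19 mm behind it; y points along the fingers, x is the direction in which the jaws open and shut, and the axes are right-handed (so a half turn about y gives the same grasp; the last joint's range is limited). The gripper opens to 85 mm and grips with 20 to 120 N. Pads are 22 mm wide; open, the fingers measure 114 mm over their backs; the gripper's body (76 mm by 85 mm) begins 54 mm behind the grasp point. The pads swing forward as they close: fully open they stand 13 mm farther back than shut.
Start: joints at [64.12, 18.392, -4.016, 83.108, 1.295, 78.541, -3.26], TCP at [0.292, -0.581, 0.231] pointing down, gripper open.
Joint ranges: [-163.93, 163.93], [-17.29, 119.83], [-79.2, 71.16], [3.27, 140.29], [-89.18, 269.18], [5.43, 117.66], [-154.24, 154.24]. Speed limits (degrees/s): [147.25, 147.25, 180, 180, 180, 180, 180].

INTERFACE

Orientations are given as a 3x3 rotation matrix whose columns are the frame's x, y, z axes.
In Python, from bench import * gives the robot as it stands. Calls block until the motion is done:
- move_pose(position, orientation): joint-space move of the TCP to a pose.
- line_to(position, orientation=None, v=0.15, max_force=None): straight line of the TCP; orientation=None keeps the orientation; v is the mean speed in m/s. With max_force (N) it stops when the force on the tool has changed by that much, and returns True; else False.
- goto_joints(angles): joint-space move.
- open_jaws() and grab(grip_force=None): open the fingers fully, or close them until they stop; grip_force is the grip in N (None keeps the last).
- wait(seconds).
- solve_ik(position, orientation): joint angles nearest the present ones, or None.
- grab_frame(name): name is "side" or "top" or "wrist"; returns (picture, depth): 400x640x3 uint8, red, green, blue; 400x640 float32, m along the optical axis (not along the pixel's ray), 0 where there is no reading.
- camera_info(name): a dict with "fx", "fy", "cx", "cy" (pixels), "world_from_camera" (4x4, takes a point from camera to world coordinates); the wrist camera has in their place "tool_from_camera" (4x4, takes a point from camera to tool coordinates, whose origin is the TCP and whose axes are the tool frame's). Camera axes: x right, y down, z forward; pixel columns grow to the right and rows downward; lengths in m; the calibration is good to about 2 mm. A picture is of the moment at which its call begins: read the wrist's pose just before it. camera_info takes no time and is no camera call.
A pose or a line that the arm cannot do raises MotionError and nothing moves.
- finish_job(): hands the job in, once; it reports no verdict.
Trained networks look in the newest picture that a camera, given by its name, has taken for a name from the list of things; names that differ only in an ending like _2 or _b are one class to them, and where a whole thing is asked for, a point or a joint stands for the part that bears it (a point fixed in the world has none). Each returns a list of dicts, best first, with "confidence" (0 to 1); they miss things now and then, are a little off and sometimes report something else, mostly with a low value. They report only what shows in the picture. A call takes as long as a camera call.
- spot_in(camera, target): "extent" ([left, top, width, height] in pixels, round what is visible of it).
Readings, each from a call of its own:
- read_t(): time.
- read_joint_pos(): joint angles.
- read_joint_vel(): joint speeds.
- read_tau(): joint torques, N m.
- read_position(): TCP position.
- read_ee_rot(): TCP orientation.
- read_ft_force(): force on the tool from outside, world axes, zero at the start.
- read_ft_torque(): the same for the moment, N m.
- read_gripper_width(): opening from 0.0 (shut) to 1.0 (fully open).
Only numpy, scipy, OpenCV 4.12 (cv2) and the standard library are available. Lean on these libraries where they do the work, as an engineer would, in place of code of your own. Each camera call takes 0.05 s, during which the arm holds its last target.

TASK

Start the portioning run on the grey keypad console on the worktop: press the long bar key to clear it, then the small square key to choose the portion, then the large round key to start. Press them in that order, one at a time, each fully down, and let each key come right back up before pressing the next. Do not press the L-shaped key, and finish with all keys up.

Things in the scene. Friction and masses are not known exactly. Their poses are not given: they have to be found in the camera images.
- console: Grey keypad console fixed to the worktop, 180 mm deep (x) x 150 mm wide (y), black key deck 31 mm up, four white keys in two rows of two: rows 62 mm apart, columns 68 mm; which key stands where changes. Behind the far row (39 mm past its middle) a display bar rises 9 mm over the deck. Origin: centre of its underside, x from front to display, z up.
- bar_top (a point): Centre of the flat top of the bar key: long narrow bar, 46 mm long (console y) by 16 mm, white. It stands 12 mm over the deck (z about 0.043), goes straight down 6 mm and stays 6 mm proud of the deck when fully down. Axes are the console's: z up, x to the display, yaw within 0.4 rad of world x. The point sinks with the key.
- bar_key (a joint): Travel of the bar key in m: 0 up, 0.006 fully down; its spring pushes back with 1.8 N at first and 4.2 N fully down, and lifts it when let go.
- square_top (a point): Centre of the flat top of the square key: small square, 20 x 20 mm, white. It stands 12 mm over the deck (z about 0.043), goes straight down 6 mm and stays 6 mm proud of the deck when fully down. Axes are the console's: z up, x to the display, yaw within 0.4 rad of world x. The point sinks with the key.
- square_key (a joint): Travel of the square key in m: 0 up, 0.006 fully down; its spring pushes back with 1.8 N at first and 4.2 N fully down, and lifts it when let go.
- round_top (a point): Centre of the flat top of the round key: large round disc, 34 mm across, white. It stands 12 mm over the deck (z about 0.043), goes straight down 6 mm and stays 6 mm proud of the deck when fully down. Axes are the console's: z up, x to the display, yaw within 0.4 rad of world x. The point sinks with the key.
- round_key (a joint): Travel of the round key in m: 0 up, 0.006 fully down; its spring pushes back with 1.8 N at first and 4.2 N fully down, and lifts it when let go.
- ell_top (a point): Centre of the flat top of the ell key: L-shaped, 36 x 36 mm over all, arms 13 mm wide along its right (-y) and front (-x) sides; the point is the middle of the 36 mm square, white. It stands 12 mm over the deck (z about 0.043), goes straight down 6 mm and stays 6 mm proud of the deck when fully down. Axes are the console's: z up, x to the display, yaw within 0.4 rad of world x. The point sinks with the key.
- ell_key (a joint): Travel of the ell key in m: 0 up, 0.006 fully down; its spring pushes back with 1.8 N at first and 4.2 N fully down, and lifts it when let go.

How it is judged:
By the outcome, as a careful person would: the job done as asked, in the order asked, and still so for the second after the job is handed in, with the robot touching nothing.
It also fails if it takes over 32 s, if anything falls off the work surface, if the arm or the gripper's body presses on something with over 40 N, if the wrist force passes 120 N, or if a joint passes its speed limit or range.

## Working session

There is one attempt and no reset: what is moved stays moved. The work goes in short steps, each a Python script; the robot and the scene stay as the last script left them, time stands still between calls to the robot, and variables do not carry over. Pictures are saved under pics/ and viewed, and the job is handed in when it is done.

```bash
mkdir -p pics
python3 - <<'E'
from bench import *
import cv2
print(read_t(),read_position(),read_ee_rot(),read_gripper_width())
for n in ["top","side"]:
    p,d=grab_frame(n); cv2.imwrite(f"pics/{n}1.png",p[:,:,::-1])
    print(n,camera_info(n))
    for k in ["console","bar_top","square_top","round_top","ell_top"]:
        print(k,spot_in(n,k)[:3])
E
```

```text
0.0 [ 0.29165373 -0.58029784  0.23021242] [[ 4.49168511e-01 -9.56943148e-04  8.93446547e-01]
 [-8.93444991e-01  1.67092882e-03  4.49169518e-01]
 [-1.92271528e-03 -9.99998146e-01 -1.04447454e-04]] 1.000107086942001
top {'fx': 471.32162392677174, 'fy': 471.32162392677174, 'cx': 316.1557817845621, 'cy': 189.89266419190764, 'world_from_camera': array([[-0.01360793, -0.99437625,  0.10502716,  0.38076555],
       [-0.99977639,  0.01523117,  0.01466882, -0.13648299],
       [-0.01618602, -0.10480407, -0.99436116,  0.88850588],
       [ 0.        ,  0.        ,  0.        ,  1.        ]])}
console [{'extent': [326.9, 133.1, 80.7, 100.4], 'confidence': 0.76}]
bar_top [{'extent': [377.0, 174.2, 23.8, 8.2], 'confidence': 0.6}, {'extent': [327.8, 133.3, 79.8, 97.2], 'confidence': 0.38}]
square_top []
round_top [{'extent': [340.6, 204.9, 17.8, 16.4], 'confidence': 0.76}]
ell_top [{'extent': [342.2, 167.4, 18.3, 18.5], 'confidence': 0.77}]
side {'fx': 491.85430884322335, 'fy': 491.85430884322335, 'cx': 317.6037458216138, 'cy': 213.21487650155171, 'world_from_camera': array([[ 0.99637942, -0.06367612,  0.05633293,  0.42952336],
       [-0.08409865, -0.64101692,  0.76290545, -0.7753346 ],
       [-0.0124685 , -0.76488081, -0.64405115,  0.59375819],
       [ 0.        ,  0.        ,  0.        ,  1.        ]])}
console [{'extent': [269.1, 227.4, 122.1, 81.0], 'confidence': 0.82}]
bar_top [{'extent': [328.2, 258.4, 11.2, 23.8], 'confidence': 0.59}]
square_top [{'extent': [288.0, 266.2, 11.7, 17.3], 'confidence': 0.73}]
round_top [{'extent': [283.8, 231.2, 17.3, 17.8], 'confidence': 0.79}, {'extent': [284.3, 264.9, 13.3, 14.8], 'confidence': 0.49}]
ell_top [{'extent': [323.1, 231.5, 17.3, 18.2], 'confidence': 0.81}, {'extent': [327.2, 260.5, 12.5, 22.8], 'confidence': 0.61}]
```

View images.

Run:
```python
import cv2
a=cv2.imread("pics/top1.png")[110:260,300:430]; b=cv2.imread("pics/side1.png")[210:330,250:410]
cv2.imwrite("pics/topc.png",cv2.resize(a,None,fx=4,fy=4,interpolation=cv2.INTER_CUBIC))
cv2.imwrite("pics/sidec.png",cv2.resize(b,None,fx=4,fy=4,interpolation=cv2.INTER_CUBIC))
```

```text
(no output)
```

View pics/top1.png

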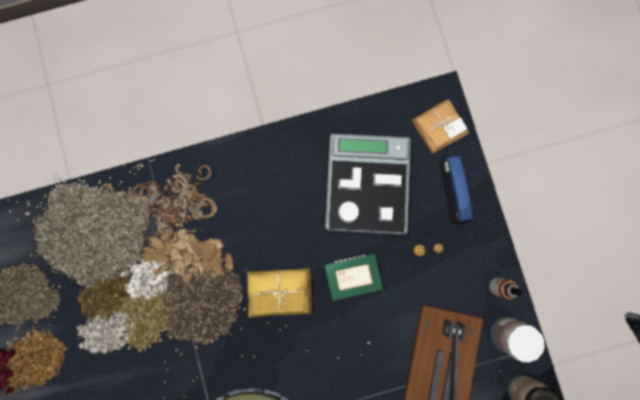

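```bash
ls pics
```

```text
side1.png
sidec.png
top1.png
topc.png
```

View pics/side1.png

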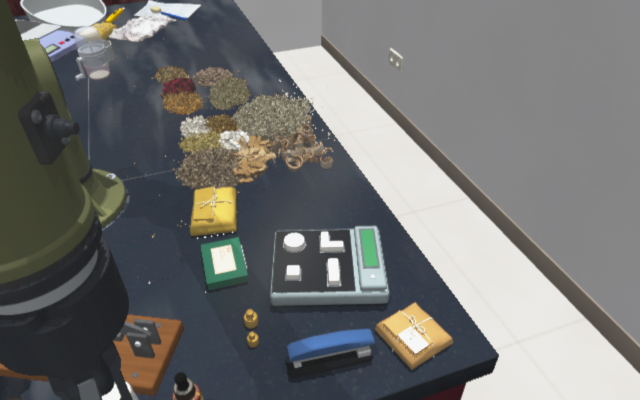

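The top picture shows the console at (369,184). Its keys are: L at (350,177), bar (388,180), round (348,211) and square (386,213). The side picture agrees. Next I'll measure the key centres.

```bash
cat > h.py <<'E'
import numpy as np, cv2
def ray(ci,T,u,v,z):
    d=T[:3,:3]@np.array([(u-ci["cx"])/ci["fx"],(v-ci["cy"])/ci["fy"],1]); o=T[:3,3]
    return o+d*(z-o[2])/d[2]
def blobs(p,box,thr=190,amin=40):
    x,y,w,h=[int(t) for t in box]; g=p[y:y+h,x:x+w].min(2)
    m=(g>thr).astype(np.uint8); n,l,s,c=cv2.connectedComponentsWithStats(m)
    return [(c[i]+[x,y],s[i]) for i in range(1,n) if s[i][4]>amin]
E
python3 - <<'E'
from bench import *
from h import *
for n,box in [("top",(330,160,75,68)),("side",(272,228,82,62))]:
    p,d=grab_frame(n); ci=camera_info(n);T=ci["world_from_camera"]
    for c,s in blobs(p,box): 
        u,v=c; zc=d[int(round(v)),int(round(u))]
        P=T@np.array([(u-ci["cx"])/ci["fx"]*zc,(v-ci["cy"])/ci["fy"]*zc,zc,1])
        print(n,c.round(1),s,ray(ci,T,*c,0.043).round(4),P[:3].round(4))
E
```

```text
top [352.4 179.5] [ 10   8  21  20 237] [ 0.4879 -0.1898  0.043 ] [ 0.4883 -0.1899  0.0403]
top [387.6 178.9] [ 45  15  26   9 217] [ 0.4879 -0.2532  0.043 ] [ 0.4882 -0.2534  0.0412]
top [348.5 211.1] [ 10  42  18  19 273] [ 0.431  -0.1814  0.043 ] [ 0.4309 -0.1814  0.0442]
top [386.1 213. ] [ 51  48  11  11 118] [ 0.4266 -0.2487  0.043 ] [ 0.4266 -0.2487  0.0433]
side [293.7 239.5] [ 12   5  20  14 227] [ 0.4331 -0.1857  0.043 ] [ 0.4331 -0.1847  0.0421]
side [329. 241.] [ 49   4  22  15 201] [ 0.4903 -0.1947  0.043 ] [ 0.4919 -0.1801  0.0291]
side [333.2 269.2] [ 56  30  12  23 237] [ 0.4902 -0.2579  0.043 ] [ 0.4904 -0.2569  0.0419]
side [292.9 269.6] [ 15  37  13  10 125] [ 0.4288 -0.2528  0.043 ] [ 0.4288 -0.2507  0.0408]
```

View pics/topc.png

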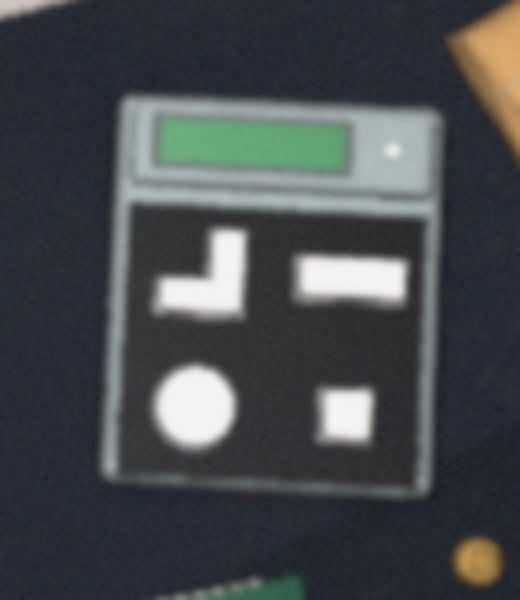

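```bash
cat >> h.py <<'E'
X=np.array([-0.073,-0.997,0]);X/=np.linalg.norm(X);Y=np.array([0,0,-1.]);R=np.stack([X,Y,np.cross(X,Y)],1)
E
python3 - <<'E'
from bench import *
from h import *
grab(20)
print(read_t(),read_gripper_width())
move_pose([0.489,-0.255,0.15],R)
print(read_t(),read_position(),read_ft_force())
T=np.eye(4);T[:3,:3]=read_ee_rot();T[:3,3]=read_position()
p,d=grab_frame("wrist");cv2.imwrite("pics/w1.png",p[:,:,::-1])
ci=camera_info("wrist");T=T@ci["tool_from_camera"]; np.savez("w1.npz",T=T,p=p,d=d)
for c,s in blobs(p,(0,0,640,400),190,300): print(c.round(1),s,ray(ci,T,*c,0.043).round(4))
for k in ["bar_top","square_top","round_top","ell_top"]: 
    for r in spot_in("wrist",k)[:2]:
        e=r["extent"];print(k,e,r["confidence"],ray(ci,T,e[0]+e[2]/2,e[1]+e[3]/2,0.043).round(4))
E
```

```text
1.4667 0.0023934538798464026
2.9167 [ 0.48874786 -0.25640931  0.15029518] [ 0.38642788 -0.27515534  0.95714479]
[91.2 37.4] [    0     0   274   114 15649] [ 0.6316 -0.0823  0.043 ]
[578.1 172.2] [  487     0   153   400 46226] [ 0.4909 -0.4919  0.043 ]
[459.6  71.7] [ 436   48   48   48 1227] [ 0.5845 -0.3774  0.043 ]
[337.3 118.3] [306 108  50  37 815] [ 0.5549 -0.2745  0.043 ]
[253.4 196.4] [230 174  39  37 789] [ 0.49   -0.1917  0.043 ]
[316.8 190.7] [296 184  49  16 643] [ 0.4912 -0.2516  0.043 ]
[252.9 251.1] [237 237  33  30 772] [ 0.4331 -0.1828  0.043 ]
bar_top [294.5, 180.9, 47.8, 21.8] 0.58 [ 0.49  -0.253  0.043]
round_top [234.1, 233.2, 37.1, 31.2] 0.69 [ 0.4357 -0.1829  0.043 ]
ell_top [234.0, 231.2, 41.0, 35.0] 0.71 [ 0.4356 -0.1848  0.043 ]
ell_top [229.0, 173.0, 40.4, 39.2] 0.61 [ 0.494  -0.1884  0.043 ]
```

View pics/w1.png

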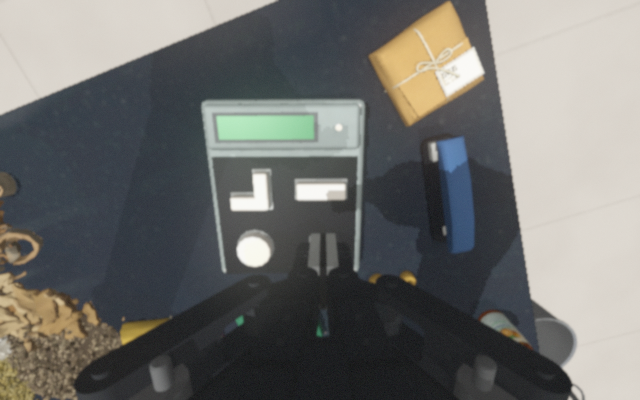

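The wrist view shows the bar at (321,190), the L at (253,196) and the round key at (254,249). The gripper hides the square key. These positions match the other cameras to about 2 mm, so I'll press the bar.

```bash
cat >> h.py <<'E'
def press(x,y):
    from bench import line_to,wait,read_t,read_position,read_ft_force
    line_to([x,y,0.054],R,v=0.12); wait(0.2)
    print("pre",read_t(),read_position().round(4),read_ft_force().round(2))
    s=line_to([x,y,0.031],R,v=0.015,max_force=10)
    wait(0.15); print("hit",s,read_t(),read_position().round(4),read_ft_force().round(2))
    line_to([x,y,0.065],R,v=0.08); wait(0.3)
    print("up",read_t(),read_position().round(4),read_ft_force().round(2))
E
python3 - <<'E'
from bench import *
from h import *
press(0.490,-0.2555)
E
```

```text
pre 4.3167 [ 0.4905 -0.2558  0.0549] [-0.09  0.28 -0.63]
hit True 5.5667 [ 0.49   -0.2555  0.0369] [-1.13  0.44  5.48]
up 6.375 [ 0.4897 -0.2553  0.0645] [ 1.03  0.7  -0.36]
```

The bar bottomed out: the 10 N stop came at z=0.037, well above the 4.2 N spring. Next are the square and round keys.

Run:
```python
from bench import *
from h import *
press(0.428,-0.2505)
```

```text
pre 7.25 [ 0.4289 -0.2504  0.0542] [ 0.27 -0.93  0.28]
hit True 8.5 [ 0.4279 -0.2505  0.0369] [-0.79  0.53  5.45]
up 9.3083 [ 0.4277 -0.2503  0.0645] [-0.39  0.52  0.17]
```

Run:
```python
from bench import *
from h import *
press(0.4325,-0.183)
line_to([0.4325,-0.183,0.2],v=0.15)
goto_joints([64.12, 18.392, -4.016, 83.108, 1.295, 78.541, -3.26])
print(read_t())
for n,box in [("top",(330,160,75,68)),("side",(272,228,82,62))]:
    p,d=grab_frame(n); cv2.imwrite(f"pics/{n}2.png",cv2.resize(p[200:330,250:420] if n=="side" else p[110:260,300:430],None,fx=4,fy=4)[:,:,::-1])
    ci=camera_info(n);T=ci["world_from_camera"]
    for c,s in blobs(p,box): print(n,c.round(1),s)
    if n=="side": p2=p;d2=d
    for c,s in blobs(p,box):
        u,v=c.round().astype(int); z=np.median(d[v-1:v+2,u-1:u+2]);P=T@np.array([(u-ci["cx"])/ci["fx"]*z,(v-ci["cy"])/ci["fy"]*z,z,1]);print(P[:3].round(4))
```

```text
pre 10.2333 [ 0.4325 -0.1839  0.0541] [-0.51 -0.1   0.48]
hit True 11.475 [ 0.4325 -0.183   0.0369] [-0.56 -0.24  4.95]
up 12.2833 [ 0.4321 -0.1828  0.0645] [-0.66 -0.34  0.18]
14.8917
top [352.4 179.5] [ 10   8  21  20 237]
top [387.7 178.9] [ 45  15  26   9 217]
top [348.5 211. ] [ 10  42  18  19 272]
top [386.1 213. ] [ 51  48  11  11 119]
[ 0.4871 -0.189   0.0422]
[ 0.4879 -0.254   0.0424]
[ 0.4312 -0.1806  0.0426]
[ 0.4266 -0.2485  0.0428]
side [293.7 239.5] [ 12   5  20  14 227]
side [329. 241.] [ 49   4  22  15 201]
side [333.2 269.2] [ 56  30  12  23 237]
side [292.9 269.6] [ 15  37  13  10 125]
[ 0.4336 -0.1851  0.0414]
[ 0.4905 -0.1921  0.0404]
[ 0.4901 -0.2566  0.0421]
[ 0.4289 -0.2527  0.042 ]
```

View pics/side2.png

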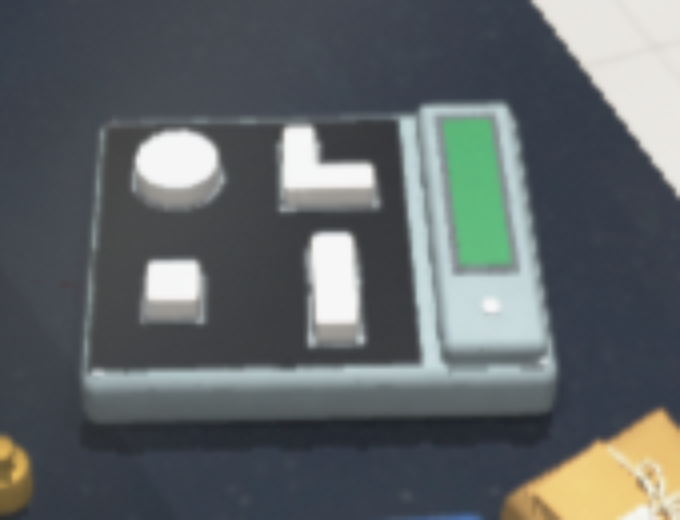

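The enlarged side view shows all four keys up (round (178,165), L (328,165), bar (335,290), square (173,290)). Their positions in the full pictures haven't changed from the start, and the tops measure z≈0.042.

```bash
python3 -c "
from bench import *
finish_job()"
```

```text
the job is handed in; nothing more can be done
```

I pressed the bar key, then the square key, then the round key, once each with the closed fingers, and handed the job in. The robot's clock read about 15 s.

- **Fully down:** each press stopped on the 10 N limit, well above the 4.2 N spring. The tip was at z = 0.0369 each time, against about 0.037 expected for a key fully down.
- **Back up between presses:** after each press I raised the tip to about z = 0.065, and the force on it fell back to about 0. I did not take a picture between presses.
- **At the end:** with the arm back at its start pose, both cameras showed all four keys up with tops at about z = 0.042. They looked the same as in the first pictures. The L-shaped key was not touched.

**Disagreements:** the top and side cameras differed by up to about 4 mm in y, so I aimed between them. The wrist camera agreed to about 2 mm for the bar and round keys. The square key was hidden in the wrist view, so only the other two cameras located it.

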